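# Unlatch the filter cassette and park it in the tray

### The job

Take the black filter cassette out of its grey dock: hold its upright grey tab, press the tab inward towards the cassette's block and keep it pressed while you lift the cassette straight up and out, feeling for the point where the latch lets go, because its depth differs from unit to unit and forcing the tab against its stop or pulling on a latched foot snaps the foot. Then set the cassette gently down, upright and flat on the floor of the steel tray, and let go. Leave the other things on the table where they are.

Things in the scene. Friction and masses are not known exactly. Their poses are not given: they have to be found in the camera images.
- cassette: Loose black filter cassette, 0.26 to 0.47 kg. Origin: centre of its block's underside; z up, x points from block to tab. Block 45 (x -45 to 0) x 48 (y) x 90 mm high; two cheeks 44 mm high run on from it to x = +78 (|y| 16 to 24 mm), flanking the tab. Starts latched, standing on the dock's floor, parallel to it, 1.5 mm play all round. May be carried by its tab alone.
- cassette_mid (a point): Centre of the cassette's whole footprint (123 x 48 mm), on its underside: 16.5 mm in +x from the cassette's origin.
- tab (a joint): Inward press of the tab (m), 0 at rest, + towards the block (cassette's -x), springs back. Spring 2.4 N + 0.2 N/mm. Latch frees at 3 to 16 mm (hidden, differs each time); 2 mm further the foot meets a rigid stop: a sharp rise over the spring's 3.4 to 6 N. Pressed, the freed cassette rubs on the back wall: lifting takes 4 to 10 N. Lifted 30 mm the catch is passed and the tab may be let back.
- tab_grip (a point): Grip point in the tab's upright grey paddle, moves with it, axes as the cassette: 49 mm in +x from the cassette's origin, 93 mm above its underside. Paddle 10 (x) x 26 (y) mm, 60 to 108 mm above the underside; free gap of 44 mm between it and the block, nothing beyond it higher than 49 mm. Pinch it across x, one finger in the gap. A dust shield on it lies 46 to 49 mm up.
- foot: Hidden lower end of the tab, moves with it; origin and axes as the cassette's (tab at rest). Its toe points to +x, 8 to 16 mm above the underside, under the dock's catch with 4 mm vertical play. Fragile: it snaps when loaded with over 10 N, be it by lifting while latched or by pressing it on its inner stop (the tab spring's own force does not count).
- dock: Grey metal dock fixed to the table, foot 152 x 72 mm; origin under the seated cassette's origin, axes as the seated cassette's. Inner floor 8 mm above the table; side walls reach 48 mm, the wall beyond the tab 50 mm, the back wall (at -x) 93 mm. The cassette leaves straight up.
- tray: Open steel tray fixed to the table, outside 200 (its x) x 150 (its y) x 22 mm high, walls and floor 5 mm; origin at the centre of its underside.
- tray_in (a point): Centre of the tray's inner floor (190 x 140 mm), axes as the tray.
- wafer_box: Bystander: flat round white wafer box, 116 mm across, 29 mm high, loose. Origin: centre of its underside.
- bottle: Bystander: white bottle, 52 mm across, 120 mm high, loose. Origin: centre of its underside.
- objective: Bystander: small steel microscope objective, 32 mm across, 44 mm high, standing, loose. Origin: centre of its underside.

How it is judged:
By the outcome, as a careful person would: the job done as asked, in the order asked, and still so for the second after the job is handed in, with the robot touching nothing.
It also fails if it takes over 61 s, if anything falls off the work surface, if the arm or the gripper's body presses on something with over 40 N, if the wrist force passes 120 N, or if a joint passes its speed limit or range.

### The arm

A 7-joint arm with a two-finger parallel gripper is mounted at the origin on the work surface. World frame = base frame: x ahead of the robot, y to its left, z up, the work surface at z = 0. Lengths are in m, angles in degrees, forces in N, time in s.
With the tool pointing down it reaches from about 0.35 to 0.775 m from the base axis. Payload 3.1 kg.
Tool frame: the origin (TCP) lies on the centre line of the jaws, within the pads' length; the fingertips stand 17 mm ahead of it and the grasp point (between the pads) lies 2 mm behind it (robot.tip_reach is the distance from the TCP to the fingertips, in m); z points along the fingers, y is the line along which they close (so a half turn about z gives the same grasp; the last joint's range is limited). The gripper opens to 85 mm and grips with 20 to 120 N. Pads are 22 mm wide; open, the fingers measure 114 mm over their backs; the gripper's body (76 mm by 85 mm) begins 54 mm behind the grasp point. The pads swing forward as they close: fully open they stand 13 mm farther back than shut.
Start: joints at [-70.514, 17.813, 0.802, 86.603, -0.252, 75.585, -1.558], TCP at [0.205, 0.51, 0.248] pointing down, gripper open.
Joint ranges: [-154.91, 154.91], [-16.99, 109.72], [-72.82, 74.43], [7.12, 147.25], [-82.49, 262.49], [11.32, 116.49], [-174.64, 174.64]. Speed limits (degrees/s): [159.86, 159.86, 180, 180, 180, 180, 180].

### API

Orientations are given as [roll, pitch, yaw] about the fixed x, y, z axes, in that order (R = Rz(yaw) Ry(pitch) Rx(roll)).
In Python, from station import robot, fingers, vision, workorder, recognise gives the robot as it stands. Calls block until the motion is done:
- robot.move_to(position, orientation): joint-space move of the TCP to a pose.
- robot.line_to(position, orientation=None, velocity=0.15, f_stop=None): straight line of the TCP; orientation=None keeps the orientation; velocity is the mean speed in m/s. With f_stop (N) it stops when the force on the tool has changed by that much, and returns True; else False.
- robot.move_j(angles): joint-space move.
- fingers.gripper_to(opening, force=None): opening from 0.0 (shut) to 1.0 (fully open); force is the grip in N (None keeps the last); returns when the fingers have stopped.
- robot.pause(seconds).
- robot.inverse_kinematics(position, orientation): joint angles nearest the present ones, or None.
- vision.grab_frame(name): name is "scene" or "side" or "wrist"; returns the picture (384x512x3 uint8, red, green, blue); there is no depth.
- vision.calibration(name): a dict with "mtx" (3x3 intrinsics, pixels), "extrinsics" (4x4, takes a point from world to camera coordinates); the wrist camera has in their place "T_tool_cam" (4x4, takes a point from camera to tool coordinates, whose origin is the TCP and whose axes are the flange's). Camera axes: x right, y up, looking along -z (the intrinsics and any distortion apply to the point x, -y, -z); pixel columns grow to the right and rows downward; lengths in m; the calibration is good to about 2 mm. A picture is of the moment at which its call begins: read the wrist's pose just before it. calibration takes no time and is no camera call.
A pose or a line that the arm cannot do raises robot.PlanningError and nothing moves.
- workorder.close_job(): hands the job in; it is judged then, once.
Trained networks look in the newest picture that a camera, given by its name, has taken for a name from the list of things; names that differ only in an ending like _2 or _b are one class to them, and where a whole thing is asked for, a point or a joint stands for the part that bears it (a point fixed in the world has none). Each returns a list of dicts, best first, with "p" (0 to 1); they miss things now and then, are a little off and sometimes report something else, mostly with a low value. They report only what shows in the picture. A call takes as long as a camera call.
- recognise(label, camera): "rect" ([centre column, centre row, width, height] in pixels, round what is visible of it).
Readings, each from a call of its own:
- robot.current_time_s(): time.
- robot.current_joint_positions(): joint angles.
- robot.current_dq(): joint speeds.
- robot.current_joint_torque(): joint torques, N m.
- robot.current_tool_pos(): TCP position.
- robot.current_eef_rot(): TCP orientation.
- robot.current_contact_force(): force on the tool from outside, world axes, zero at the start.
- robot.current_torque(): the same for the moment, N m.
- robot.current_finger_gap(): opening from 0.0 (shut) to 1.0 (fully open).
- robot.current_gripper_force(): force on a finger pad.
Only numpy, scipy, OpenCV 4.12 (cv2) and the standard library are available. Lean on these libraries where they do the work, as an engineer would, in place of code of your own. Each camera call takes 0.05 s, during which the arm holds its last target. There are 200 camera calls.

## Working session

There is one attempt and no reset: what is moved stays moved. The work goes in short steps, each a Python script; the robot and the scene stay as the last script left them, time stands still between calls to the robot, and variables do not carry over. Pictures are saved under pics/ and viewed, at most 10 in all, crops included, and the job is handed in when it is done.

```bash
mkdir -p pics; ls
python3 - <<'E'
from station import robot, fingers, vision, workorder, recognise
import cv2,numpy as np
for n in ["scene","side"]:
    im=vision.grab_frame(n); cv2.imwrite(f"pics/{n}0.png",im[:,:,::-1])
    c=vision.calibration(n); print(n,np.round(c["mtx"],1).tolist(),np.round(c["extrinsics"],3).tolist(),[k for k in c])
    for l in ["cassette","tab","dock","tray","wafer_box","bottle","objective"]:
        print(l,[(np.round(d["rect"]).astype(int).tolist(),round(d["p"],2)) for d in recognise(l,n)[:2]])
print(np.round(vision.calibration("wrist")["T_tool_cam"],3).tolist(), vision.calibration("wrist")["mtx"], robot.current_eef_rot(), robot.current_time_s())
E
```

```text
pics
scene [[387.2, 0.0, 256.8], [0.0, 387.2, 186.0], [0.0, 0.0, 1.0]] [[0.593, 0.805, 0.02, -0.373], [-0.543, 0.381, 0.748, 0.279], [0.595, -0.454, 0.663, -1.242], [0.0, 0.0, 0.0, 1.0]] ['mtx', 'extrinsics']
cassette [([282, 133, 50, 41], 0.91)]
tab [([293, 133, 27, 31], 0.58), ([282, 145, 61, 64], 0.21)]
dock [([282, 144, 61, 55], 0.78)]
tray [([150, 213, 113, 84], 0.82)]
wafer_box [([297, 242, 55, 52], 0.61)]
bottle [([162, 285, 35, 54], 0.88)]
objective [([371, 184, 13, 18], 0.67)]
side [[359.6, 0.0, 259.0], [0.0, 359.6, 192.8], [0.0, 0.0, 1.0]] [[-0.712, -0.702, -0.013, 0.458], [0.468, -0.488, 0.737, -0.343], [-0.524, 0.518, 0.676, -0.47], [0.0, 0.0, 0.0, 1.0]] ['mtx', 'extrinsics']
cassette [([250, 292, 82, 67], 0.72)]
tab [([228, 282, 39, 40], 0.89)]
dock [([249, 308, 98, 85], 0.64)]
tray [([367, 206, 106, 75], 0.92)]
wafer_box [([223, 188, 49, 38], 0.87)]
bottle [([312, 131, 21, 48], 0.86), ([231, 280, 40, 47], 0.39)]
objective [([134, 258, 16, 21], 0.84)]
[[0.0, 0.95, 0.312, 0.079], [1.0, -0.0, -0.0, 0.0], [-0.0, 0.312, -0.95, -0.126], [0.0, 0.0, 0.0, 1.0]] [[277.01056029   0.         252.93773443]
 [  0.         277.01056029 190.81379202]
 [  0.           0.           1.        ]] [1.79992116e+02 1.53826301e-03 1.58124917e+02] 0.8
```

```bash
python3 - <<'E'
import cv2
a=cv2.imread("pics/scene0.png");b=cv2.imread("pics/side0.png")
import numpy as np
a2=cv2.resize(a[80:320,80:400],(800,600),interpolation=3)
b2=cv2.resize(b[100:370,100:460],(800,600),interpolation=3)
cv2.imwrite("pics/a.png",a2);cv2.imwrite("pics/b.png",b2)
E
cat > h.py <<'E'
from station import robot, fingers, vision, workorder, recognise
import numpy as np, cv2
from scipy.spatial.transform import Rotation as Ro
def cam(n):
    c=vision.calibration(n)
    if n=="wrist":
        T=np.eye(4);T[:3,:3]=Ro.from_euler('xyz',robot.current_eef_rot(),degrees=True).as_matrix();T[:3,3]=robot.current_tool_pos()
        return c["mtx"],np.linalg.inv(T@c["T_tool_cam"])
    return c["mtx"],np.array(c["extrinsics"])
def proj(c,P):
    K,E=c;p=np.atleast_2d(P)@E[:3,:3].T+E[:3,3];q=(p*[1,-1,-1])@K.T
    return q[:,:2]/q[:,2:]
def onplane(c,uv,z):
    K,E=c;d=np.linalg.inv(K)@[uv[0],uv[1],1]*[1,-1,-1];d=E[:3,:3].T@d;o=-E[:3,:3].T@E[:3,3]
    return o+d*(z-o[2])/d[2]
E
python3 - <<'E'
from h import *
for n,L in {"scene":dict(tab=(293,133,.1),dock=(282,144,.04),tray=(150,213,.01),wafer=(297,242,.015),bottle=(162,285,.06),obj=(371,184,.022)),"side":dict(tab=(228,282,.1),dock=(249,308,.04),tray=(367,206,.01),wafer=(223,188,.015),bottle=(312,131,.06),obj=(134,258,.022))}.items():
    for k,v in L.items(): print(n,k,np.round(onplane(cam(n),v[:2],v[2]),3))
E
```

```text
scene tab [0.538 0.174 0.1  ]
scene dock [0.494 0.179 0.04 ]
scene tray [ 0.499 -0.196  0.01 ]
scene wafer [0.752 0.011 0.015]
scene bottle [ 0.718 -0.266  0.06 ]
scene obj [0.723 0.267 0.022]
side tab [0.501 0.211 0.1  ]
side dock [0.472 0.197 0.04 ]
side tray [ 0.475 -0.172  0.01 ]
side wafer [0.748 0.014 0.015]
side bottle [ 0.709 -0.263  0.06 ]
side obj [0.713 0.271 0.022]
```

View pics/a.png

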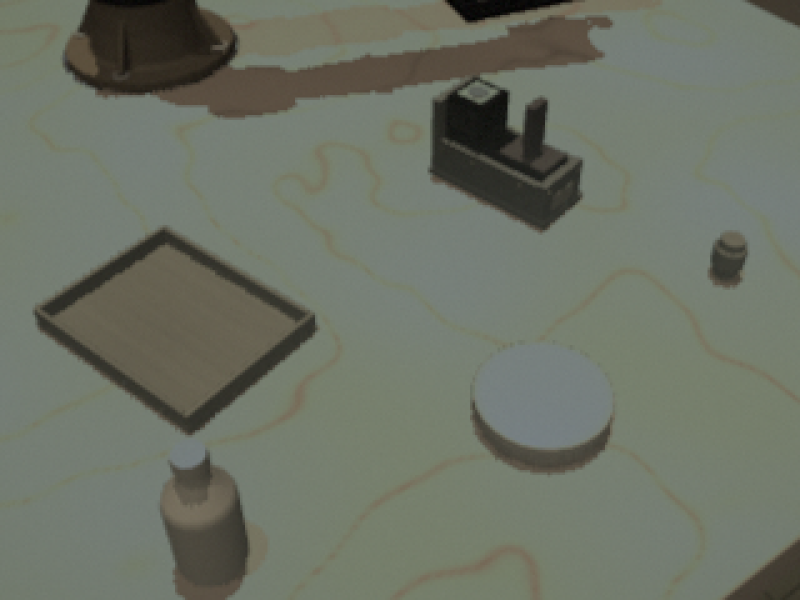

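View pics/b.png

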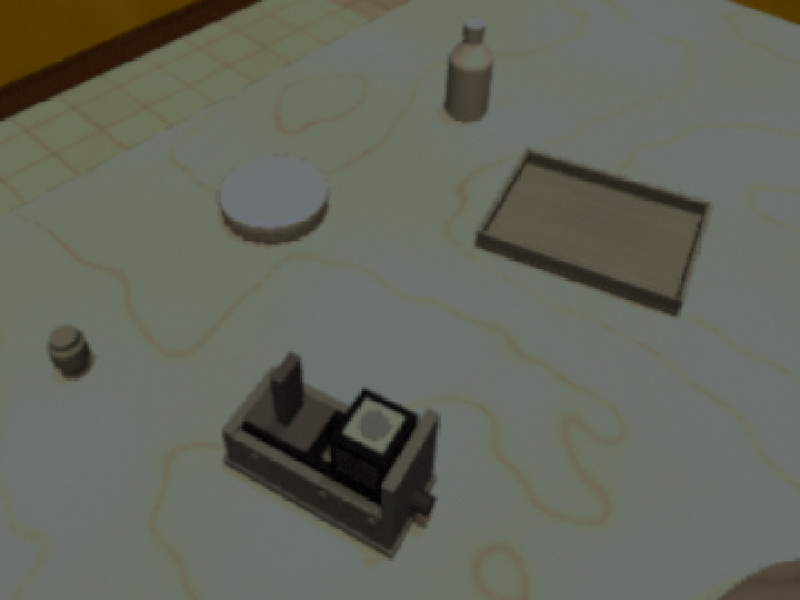

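The scene picture shows the dock with the tab at its right end (paddle top at about px 294,120) and the tray at lower left. The side picture agrees (paddle top at about 231,262). I'll triangulate the corners and then look from the wrist camera.

Run:
```python
from h import *
s=lambda p:(p[0]/2.5+80,p[1]/2.5+80); d=lambda p:(p[0]/2.2222+100,p[1]/2.2222+100)
S,D=cam("scene"),cam("side")
for p in [(167,228),(316,318),(190,420),(36,310)]: print("tray sc",np.round(onplane(S,s(p),.022),3))
for p in [(530,151),(709,205),(678,304),(478,238)]: print("tray sd",np.round(onplane(D,d(p),.022),3))
for p in [(432,172),(543,230),(581,197)]: print("dock sc",np.round(onplane(S,s(p),.0),3))
for p in [(226,462),(393,555)]: print("dock sd",np.round(onplane(D,d(p),.0),3))
print("tab",onplane(S,s((538,99)),.116),onplane(D,d((290,357)),.116))
```

```text
tray sc [ 0.376 -0.145  0.022]
tray sc [ 0.566 -0.091  0.022]
tray sc [ 0.607 -0.23   0.022]
tray sc [ 0.416 -0.286  0.022]
tray sd [ 0.593 -0.226  0.022]
tray sd [ 0.41  -0.279  0.022]
tray sd [ 0.368 -0.136  0.022]
tray sd [ 0.549 -0.079  0.022]
dock sc [0.424 0.138 0.   ]
dock sc [0.569 0.172 0.   ]
dock sc [0.55  0.241 0.   ]
dock sd [0.549 0.24  0.   ]
dock sd [0.404 0.202 0.   ]
tab [0.5134756 0.1994655 0.116    ] [0.51855936 0.18877521 0.116     ]
```

Run:
```python
from h import *
fingers.gripper_to(0.5,20)
robot.move_to([.505,.194,.24],[180,0,104])
c=cam("wrist"); im=vision.grab_frame("wrist"); cv2.imwrite("pics/w1raw.png",im[:,:,::-1])
np.savez("w1.npz",K=c[0],E=c[1])
for l in ["cassette","tab","dock"]: print(l,[(np.round(d["rect"]).astype(int).tolist(),round(d["p"],2)) for d in recognise(l,"wrist")[:2]])
def model(x,y,yaw):
    R=Ro.from_euler('z',yaw,degrees=True).as_matrix()
    L=[]
    for (x0,x1,w,z) in [(-59.5,92.5,36,0),(-45,0,24,98),(44,54,13,116)]:
        L.append(np.array([[x0,-w,z],[x1,-w,z],[x1,w,z],[x0,w,z]])/1000@R.T+[x,y,0])
    return L
o=im[:,:,::-1].copy(); o=cv2.resize(o,(784,588),interpolation=3)
for P in model(.471,.185,14): cv2.polylines(o,[np.int32(proj(c,P)*784/512)],True,(0,255,0),1)
cv2.imwrite("pics/w1.png",o); print(robot.current_time_s(),robot.current_tool_pos(),robot.current_finger_gap())
```

```text
cassette [([229, 181, 120, 59], 0.85)]
tab [([264, 183, 50, 40], 0.72)]
dock [([227, 178, 143, 80], 0.7)]
3.0917 [0.50447893 0.19545175 0.23992038] 0.5006785054614312
```

View pics/w1.png

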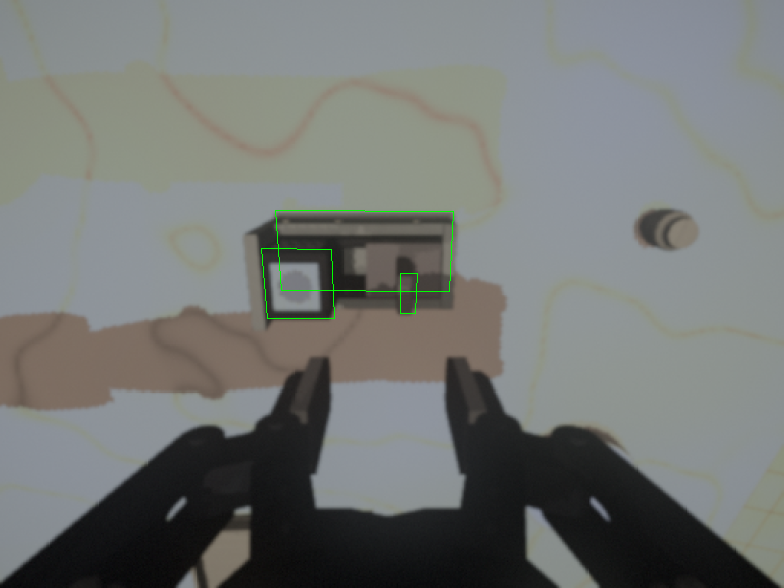

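The overlay matches closely: block top at about (298,285), paddle at about (408,293) in the 784-wide picture. I'll zoom in to refine it.

Run:
```python
import cv2
import numpy as np
a=cv2.imread("pics/w1raw.png")[125:225,150:310]
a=cv2.convertScaleAbs(a,alpha=1.6,beta=10)
cv2.imwrite("pics/w1z.png",cv2.resize(a,(800,500),interpolation=2))
```

```text
(no output)
```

View pics/w1z.png

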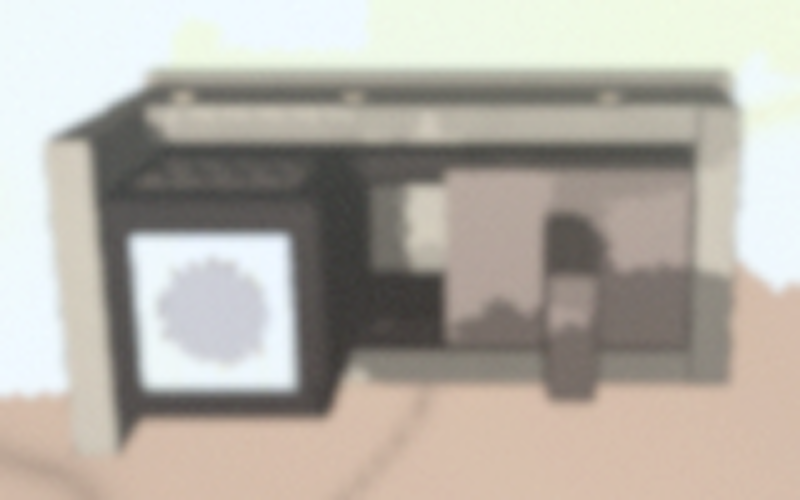

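Run:
```python
from h import *
from scipy.optimize import least_squares
f=np.load("w1.npz"); c=(f["K"],f["E"])
M=np.array([[-45,24,98],[0,24,98],[0,-24,98],[-45,-24,98],[44,13,116],[54,13,116],[54,-13,116],[44,-13,116],[-59.5,36,0],[92.5,36,0]])/1000
u=np.array([(105,198),(318,198),(329,413),(127,413),(546,275),(600,275),(597,400),(550,400),(148,72),(728,72)])/5+[150,125]-[.4,.4]
g=lambda p:(proj(c,M@Ro.from_euler('z',p[2],degrees=True).as_matrix().T+[p[0],p[1],0])-u)
r=least_squares(lambda p:g(p).ravel(),[.471,.185,14],x_scale=[.01,.01,1],loss='soft_l1')
print(r.x); print(np.round(g(r.x),1).tolist())
d=Ro.from_euler('z',r.x[2],degrees=True).apply([.049,0,0]); print("tab",r.x[:2]+d[:2])
```

```text
[ 0.46924621  0.18367919 14.20508721]
[[-1.9, -0.7], [1.2, -0.6], [0.9, 1.7], [-2.0, 1.7], [0.6, -0.3], [0.5, -0.3], [0.6, 0.7], [-0.4, 0.7], [-0.8, -0.8], [-0.5, -0.7]]
tab [0.51674797 0.19570347]
```

Run:
```python
from h import *
o=[180,0,104.2]; ax=Ro.from_euler('z',14.2,degrees=True).as_matrix()
F=lambda:np.array(robot.current_contact_force())@ax   # in dock axes
robot.line_to([.5167,.1957,.15],o,velocity=.2)
print(robot.line_to([.5167,.1957,.099],o,velocity=.05,f_stop=4)); robot.pause(.2)
F0=F(); np.save("F0.npy",F0); print(F0,robot.current_tool_pos())
im=vision.grab_frame("wrist")[60:300,100:420]; cv2.imwrite("pics/w2.png",cv2.resize(im[:,:,::-1],(800,600),interpolation=2))
fingers.gripper_to(0.0,25); robot.pause(.2)
print(F()-F0,robot.current_finger_gap(),robot.current_gripper_force(),robot.current_tool_pos(),robot.current_time_s())
```

```text
False
[-0.26591051 -0.04266744  0.41027381] [0.51690834 0.19579719 0.09934503]
[-2.99110704  0.25309796  3.07451308] 0.11553117989399336 28.44529151916504 [0.51601202 0.19555751 0.09898367] 5.6917
```

View pics/w2.png

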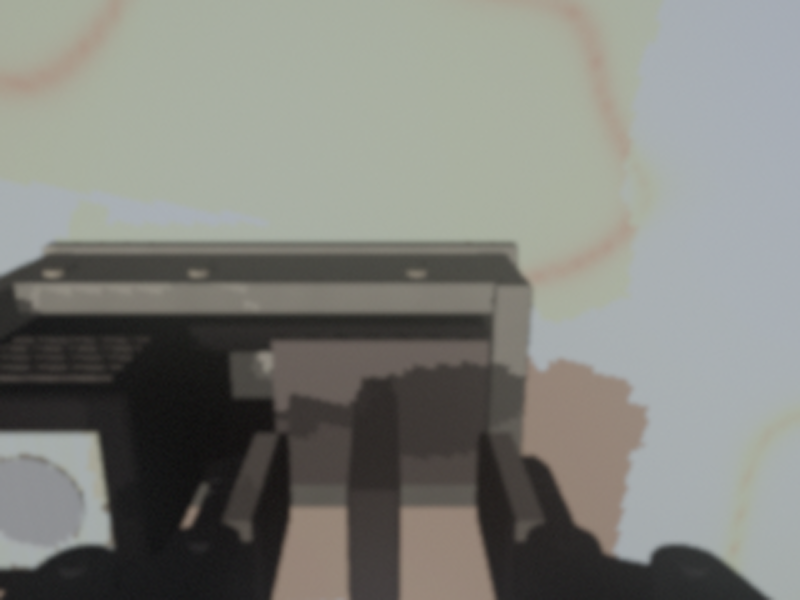

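Held: the gap is 9.8 mm, which matches the paddle. Now I'll press in small steps and feel for the stop.

```bash
cat > press.py <<'E'
from h import *
o=[180,0,104.2]; ax=Ro.from_euler('z',14.2,degrees=True).as_matrix(); X=ax[:,0]
F0=np.load("F0.npy")
def F(n=3): return np.mean([robot.current_contact_force() for _ in range(n)],0)@ax-F0
E
python3 - <<'E'
from press import *
fingers.gripper_to(0.0,50)
P0=np.array([.5167,.1957,.099]); p0=np.array(robot.current_tool_pos()); L=[]
for k in range(1,52):
    robot.line_to(P0-X*.0004*k,o,velocity=.01); robot.pause(.06)
    f=F(); t=(p0-robot.current_tool_pos())@X*1000; L.append((round(.4*k,1),round(t,2),*np.round(f,1)))
    if f[0]>2.4+.2*max(t,0)+1.7: break
np.save("cmd.npy",P0-X*.0004*k)
for l in L: print(*l)
print(robot.current_time_s(),robot.current_finger_gap())
E
```

```text
0.4 0.05 -4.5 0.5 4.6
0.8 0.13 -3.7 0.5 4.1
1.2 0.24 -3.3 -0.2 2.5
1.6 0.32 -0.7 -0.1 1.6
2.0 0.44 1.9 0.0 -0.1
2.4 1.16 3.4 1.0 -0.9
2.8 1.94 4.1 1.2 -0.5
3.2 2.41 2.8 -0.1 -0.4
3.6 2.87 2.8 0.4 0.8
4.0 3.28 3.4 0.3 1.2
4.4 3.69 3.3 0.5 1.2
4.8 4.08 2.7 0.7 1.4
5.2 4.47 3.4 -0.0 1.7
5.6 4.86 3.7 0.5 2.2
6.0 5.28 4.0 0.6 2.4
6.4 5.71 3.9 -0.9 2.7
6.8 6.1 3.6 -0.2 2.9
7.2 6.48 3.7 0.7 2.5
7.6 6.92 3.7 0.5 3.5
8.0 7.28 3.8 0.3 4.3
8.4 7.66 4.2 -0.3 3.8
8.8 8.09 3.8 0.2 3.9
9.2 8.49 3.9 0.4 5.0
9.6 8.92 4.2 0.1 4.7
10.0 9.29 5.1 1.0 4.2
10.4 9.69 4.1 0.9 4.6
10.8 10.12 4.0 0.3 4.2
11.2 10.53 4.8 1.9 4.2
11.6 10.91 4.3 0.7 5.0
12.0 11.29 4.4 0.5 4.5
12.4 11.64 5.1 0.3 4.6
12.8 11.68 5.6 -0.1 2.7
13.2 11.72 6.9 0.4 4.6
16.0833 0.1074304584820981
```

The stop shows as a sharp rise at 11.65 mm of travel. I'll back off slightly so the latch stays free, and lift with force checks.

Run:
```python
from press import *
P=np.array([.5167,.1957,.099])-X*.0122
robot.line_to(P,o,velocity=.01); robot.pause(.1); print("start",F())
L=[];z0=robot.current_tool_pos()[2]; dz=0
while dz<.042:
    dz+=.001 if dz<.012 else .003
    robot.line_to(P+[0,0,dz],o,velocity=.02); robot.pause(.05)
    f=F(); q=robot.current_tool_pos(); L.append((round(dz*1e3,1),round((q[2]-z0)*1e3,2),round((P-q)@X*1e3,2),*np.round(f,1)))
    if f[2]<-16.5 or f[0]>8.5 : print("ABORT");break
for l in L: print(*l)
print(robot.current_time_s(),robot.current_finger_gap())
im=vision.grab_frame("side")[100:370,100:460]; cv2.imwrite("pics/s2.png",cv2.resize(im[:,:,::-1],(800,600),interpolation=2))
```

```text
start [ 4.8962596  -0.27068353  4.87022402]
ABORT
1.0 0.18 0.15 6.1 0.1 0.6
2.0 0.45 0.31 7.4 0.8 -4.0
3.0 0.91 0.45 7.8 0.1 -6.0
4.0 1.59 0.46 7.5 0.6 -8.0
5.0 2.45 0.48 8.5 0.2 -8.2
17.9333 0.11076781096215702
```

Run:
```python
from press import *
P=np.array([.5167,.1957,.104])-X*.0122
L=[]
for k in range(1,5):
    robot.line_to(P+X*.0003*k,o,velocity=.01); robot.pause(.06)
    f=F(5); q=robot.current_tool_pos(); L.append((round(.3*k,1),round(q[2]*1e3,2),round((P-q)@X*1e3,2),*np.round(f,1)))
    if f[0]<5.6: break
for l in L: print(*l)
print(robot.current_time_s(), robot.current_torque())
```

```text
0.3 101.47 0.39 7.3 1.1 -7.7
0.6 101.43 0.38 7.8 0.1 -7.6
0.9 101.45 0.28 6.5 1.1 -7.9
1.2 101.43 0.23 6.7 0.3 -7.2
19.2167 [ 0.55165557 -1.76247176 -0.05850306]
```

View pics/s2.png

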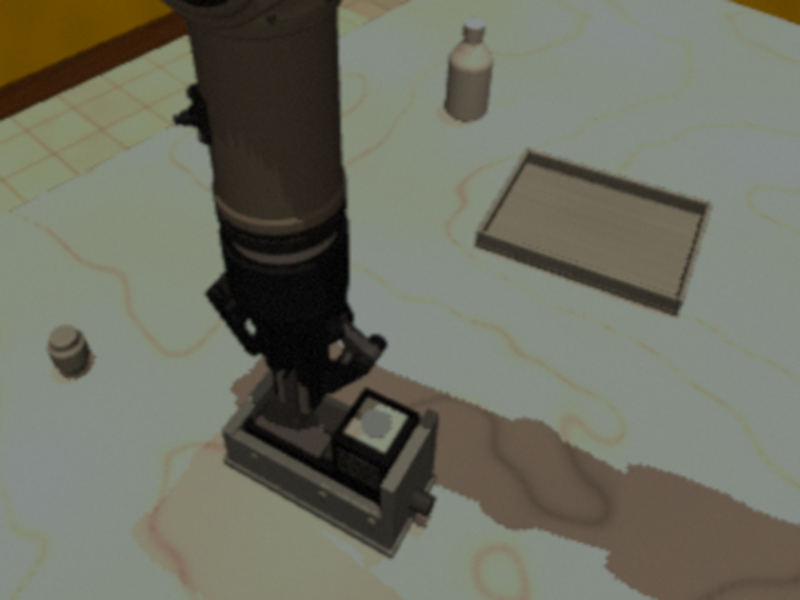

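Run:
```python
from press import *
P=np.array([.5167,.1957,.104])-X*.0122
L=[];c=.0012;dz=0
def rec():
    f=F(5); q=np.array(robot.current_tool_pos()); s=(P-q)@X*1e3
    L.append((round(c*1e3,2),round(dz*1e3,1),round(q[2]*1e3,2),round(s,2),*np.round(f,1))); return f,s
for k in range(8):
    c+=.0003; robot.line_to(P+X*c,o,velocity=.01); robot.pause(.05); f,s=rec()
    if s<-.2: break
for k in range(8):
    dz+=.0008; robot.line_to(P+X*c+[0,0,dz],o,velocity=.015); robot.pause(.05); f,s=rec()
    c+=np.clip((s+.3)*.5e-3,-.0004,.0004)
    if f[2]<-15 or f[0]>8.5: print("ABORT");break
np.save("c.npy",[c,dz])
for l in L: print(*l)
print(robot.current_time_s(),robot.current_finger_gap())
```

```text
1.5 0.0 101.36 0.19 6.6 0.1 -7.2
1.8 0.0 101.27 0.14 5.5 -0.3 -6.4
2.1 0.0 101.27 0.08 5.4 0.4 -7.3
2.4 0.0 102.51 -0.82 3.8 -0.3 -7.0
2.4 0.8 104.56 -1.78 4.0 -0.0 -8.2
2.0 1.6 105.67 -1.74 3.1 0.4 -6.5
1.6 2.4 106.56 -1.68 3.3 -0.2 -6.3
1.2 3.2 107.4 -1.53 4.0 -0.1 -5.9
0.8 4.0 108.1 -0.94 4.6 0.8 -6.2
0.48 4.8 108.85 -0.52 4.8 -0.0 -7.3
0.37 5.6 109.68 -0.43 4.1 -0.6 -6.7
0.3 6.4 110.47 -0.35 4.6 0.2 -7.6
22.8167 0.10980679770069156
```

It's free: 11 mm up at 7 N. I'll carry on with the tab held pressed.

Run:
```python
from press import *
P=np.array([.5167,.1957,.104])-X*.0122
L=[];c,dz=np.load("c.npy")
while dz<.038:
    dz+=.002; robot.line_to(P+X*c+[0,0,dz],o,velocity=.025); robot.pause(.03)
    f=F(5); q=np.array(robot.current_tool_pos()); s=(P-q)@X*1e3
    L.append((round(c*1e3,2),round(dz*1e3,1),round(q[2]*1e3,2),round(s,2),*np.round(f,1)))
    c+=np.clip((s+.4)*.5e-3,-.0004,.0004)
    if f[2]<-15 or f[0]>8.5: print("ABORT");break
np.save("c.npy",[c,dz])
for l in L: print(*l)
print(robot.current_time_s(),robot.current_finger_gap())
```

```text
0.28 8.4 112.62 -0.42 4.8 -0.2 -5.4
0.27 10.4 114.62 -0.41 4.6 0.3 -6.3
0.26 12.4 116.57 -0.37 5.3 0.6 -5.9
0.27 14.4 118.57 -0.36 3.7 -0.4 -6.3
0.29 16.4 120.54 -0.37 4.8 0.6 -6.5
0.31 18.4 122.57 -0.39 4.1 0.2 -5.7
0.31 20.4 124.56 -0.39 4.3 -0.0 -5.3
0.32 22.4 126.56 -0.4 4.5 0.3 -6.5
0.32 24.4 128.58 -0.41 4.5 0.0 -6.2
0.31 26.4 130.57 -0.4 4.5 0.1 -6.6
0.32 28.4 132.55 -0.4 4.7 -0.2 -5.6
0.32 30.4 134.58 -0.43 4.0 0.0 -6.7
0.3 32.4 136.56 -0.39 4.0 0.4 -6.5
0.31 34.4 138.6 -0.4 4.0 -0.4 -5.7
0.31 36.4 140.56 -0.39 3.3 -0.9 -6.2
0.31 38.4 142.57 -0.38 4.5 0.6 -6.7
27.35 0.10786686006315523
```

Run:
```python
from press import *
fingers.gripper_to(0.0,60)
P=np.array([.5167,.1957,.104])-X*.0122
c,dz=np.load("c.npy"); A=P+X*c+[0,0,.046]
robot.line_to(A,o,velocity=.03); print(F())
robot.line_to(A+X*.0115,o,velocity=.03); robot.pause(.1); B=A+X*.0115
print("relaxed",F(),robot.current_finger_gap())
print(robot.line_to([B[0],B[1],.225],o,velocity=.08,f_stop=10)); robot.pause(.1); print("air",F(5))
robot.line_to([.517,-.175,.225],[180,0,106.3],velocity=.22); robot.pause(.2); print("air",F(5),robot.current_tool_pos())
c=cam("wrist"); np.savez("w3.npz",K=c[0],E=c[1]); w=vision.grab_frame("wrist"); s=vision.grab_frame("side")
cv2.imwrite("pics/w3.png",cv2.resize(w[:,:,::-1],(784,588),interpolation=2)); cv2.imwrite("pics/s3.png",cv2.resize(s[50:320,150:510,::-1],(800,600),interpolation=2))
print(robot.current_time_s(),robot.current_finger_gap())
```

```text
[ 3.9931579   1.02917693 -3.41388856]
relaxed [-0.47018346  0.89125401 -4.76083516] 0.10577869164445113
False
air [-1.14036325 -0.74091658 -4.90815503]
air [ 0.22093043  0.25227669 -4.67752469] [ 0.51718299 -0.17407262  0.2249628 ]
31.9167 0.10656959869742585
```

View pics/w3.png

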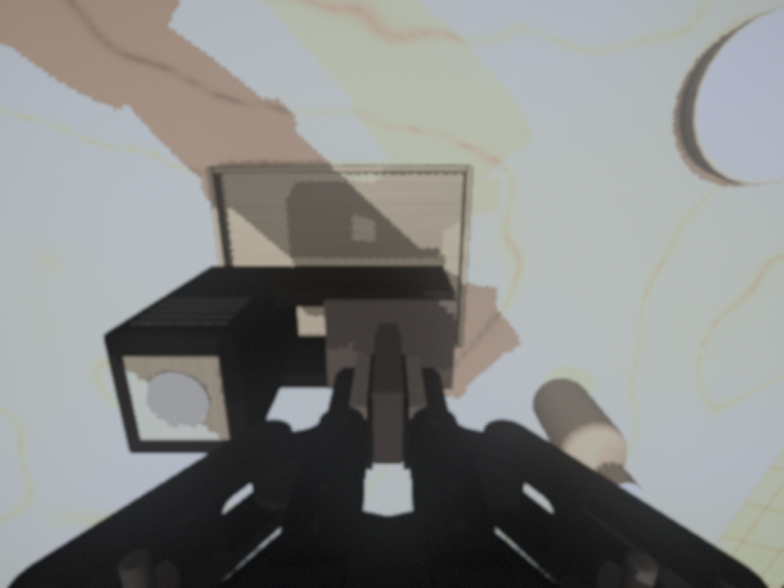

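View pics/s3.png

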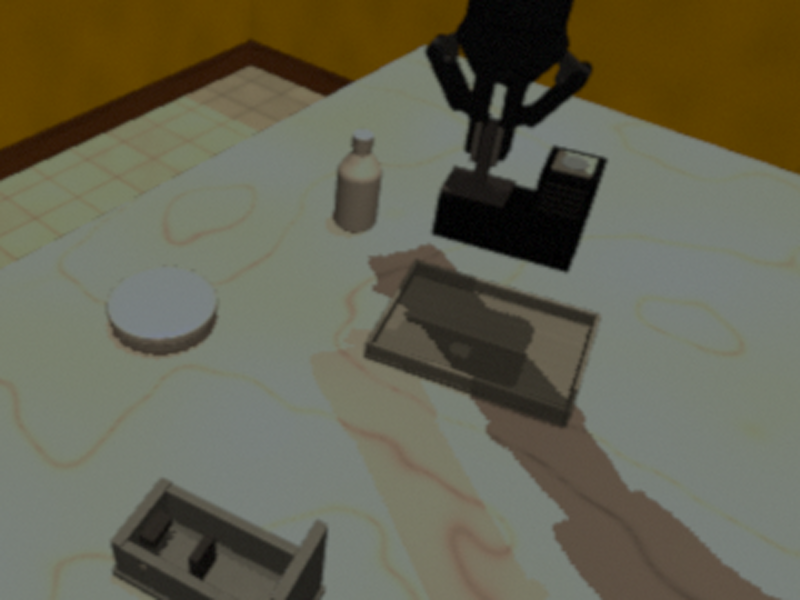

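Run:
```python
from h import *
f=np.load("w3.npz"); c=(f["K"],f["E"])
a=onplane(c,np.array([209,167])*512/784,.022); b=onplane(c,np.array([473,165])*512/784,.022)
d=(b-a)/np.linalg.norm(b-a); n=np.array([-d[1],d[0],0]); print(a,b,np.linalg.norm(b-a),np.degrees(np.arctan2(d[1],d[0])),"centre",(a+b)/2-n*.075)
R=Ro.from_euler('z',16.3,degrees=True).as_matrix()
t=np.array([.5172,-.1741,.1337])-R@[.049,0,0]
M=np.array([[78,24,0],[-45,24,0],[-45,24,90],[0,24,90],[78,24,44],[-45,-24,90]])/1000
print(np.round((proj(cam("side"),M@R.T+t)-[150,50])*2.2222)) 
print(np.round(proj(c,M@R.T+t)*784/512))
```

```text
[ 0.37153324 -0.14438333  0.022     ] [ 0.55923399 -0.08766008  0.022     ] 0.19608441302489488 16.814838779331797 centre [ 0.48707959 -0.18781505  0.022     ]
[[431. 234.]
 [568. 272.]
 [598. 184.]
 [540. 170.]
 [438. 193.]
 [609. 156.]]
[[441. 264.]
 [207. 264.]
 [ 95. 332.]
 [234. 333.]
 [453. 290.]
 [123. 455.]]
```

Run:
```python
from press import *
o=[180,0,106.3]
robot.line_to([.518,-.178,.125],o,velocity=.08)
robot.line_to([.518,-.178,.104],o,velocity=.03); robot.pause(.2); print(F(5))
z=.104
L=[]
f0=F(8)
while z>.088:
    z-=.0006; robot.line_to([.518,-.178,z],o,velocity=.012); robot.pause(.04); f=F(5); L.append((round(z*1e3,1),round(robot.current_tool_pos()[2]*1e3,2),*np.round(f-f0,1)))
    if f[2]-f0[2]>4: break
for l in L: print(*l)
print(robot.current_time_s(),robot.current_finger_gap(),robot.current_torque())
s=vision.grab_frame("side"); cv2.imwrite("pics/s4.png",cv2.resize(s[110:290,280:480,::-1],(666,600),interpolation=2))
```

```text
[-0.08442239 -0.30140121 -3.72560112]
103.4 103.39 0.5 -0.4 -1.2
102.8 102.76 0.6 0.3 -0.8
102.2 102.16 0.7 -0.4 -0.9
101.6 101.56 0.7 -0.4 -1.5
101.0 100.97 0.2 -0.1 -0.5
100.4 100.36 0.6 0.3 -0.5
99.8 99.76 -0.0 0.1 -1.5
99.2 99.15 0.9 0.9 -1.1
98.6 98.54 0.3 -0.4 -0.3
98.0 97.98 1.3 0.3 -1.5
97.4 97.37 -0.3 0.9 -1.2
96.8 96.8 -0.5 0.8 -1.6
96.2 96.29 0.4 0.5 -0.4
95.6 96.13 -0.7 0.7 4.1
38.45 0.10721650821603365 [ 0.14512728  0.06258807 -0.06508839]
```

View pics/s4.png

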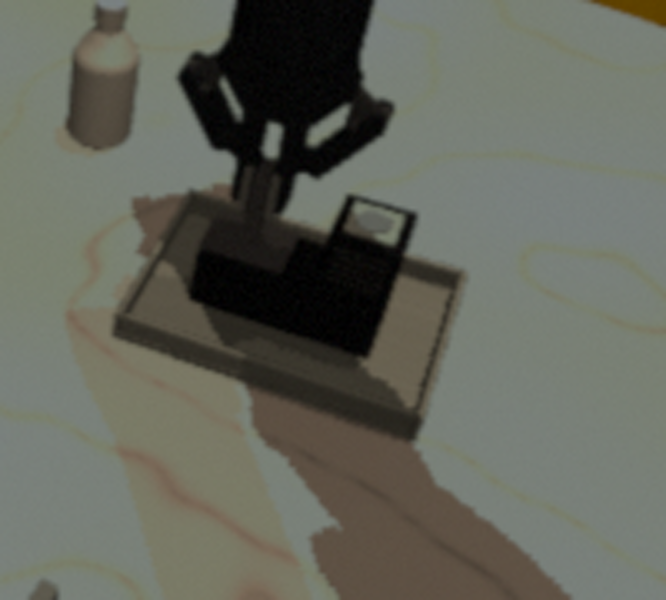

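Contact came at the predicted height of 96.2 mm, with the cassette flat and central in the tray. Now I'll release it.

Run:
```python
from press import *
o=[180,0,106.3]
fingers.gripper_to(0.16,20); robot.pause(.15); fingers.gripper_to(0.42); robot.pause(.1); print(F(5))
print(robot.line_to([.518,-.178,.17],o,velocity=.06,f_stop=6)); robot.line_to([.518,-.178,.27],o,velocity=.15); robot.pause(.3)
s=vision.grab_frame("side"); sc=vision.grab_frame("scene")
im=np.hstack([cv2.resize(s[110:290,280:480,::-1],(400,360)),cv2.resize(sc[140:320,80:280,::-1],(400,360))]); cv2.imwrite("pics/f.png",im)
print(robot.current_time_s())
```

```text
[ 0.02289397 -0.74952291 -1.33764406]
False
41.925
```

View pics/f.png

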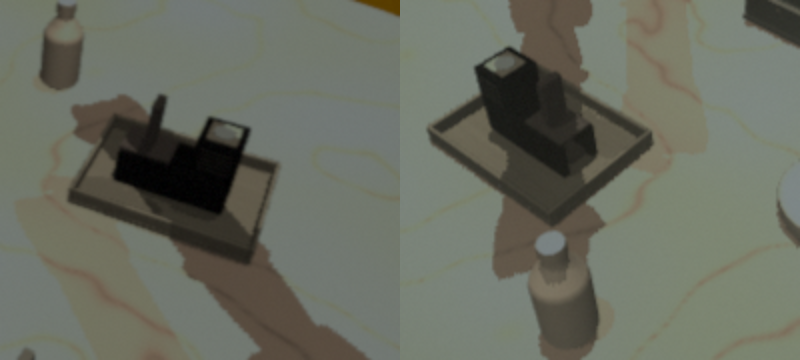

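The cassette stands upright and free in the tray, and the gripper is clear of it.

```bash
python3 -c "
from station import workorder
print(workorder.close_job())"
```

```text
the job is handed in; nothing more can be done
None
```

The cassette was unlatched, lifted out of the dock and set down flat and upright in the middle of the tray; I let go, moved the gripper clear, and handed the job in at about 42 s (limit 61 s).

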